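# Count three draughtsmen into the tray trough and shut the lid

## Robot

A 6-joint arm with a two-finger parallel gripper is mounted at the origin on the work surface. World frame = base frame: x ahead of the robot, y to its left, z up, the work surface at z = 0. Lengths are in m, angles in rad, forces in N, time in s.
With the tool pointing down it reaches from about 0.35 to 0.975 m from the base axis. Payload 4.9 kg.
Tool frame: the origin (TCP) lies midway between the tips of the shut fingers; the grasp point (between the pads) lies manip.grip_depth behind it (manip.grip_depth is the distance from the TCP to the grasp point, in m); z points along the fingers, x is the direction in which the jaws open and shut, and the axes are right-handed (so a half turn about z gives the same grasp; the last joint's range is limited). The gripper opens to 85 mm and grips with 20 to 120 N. Pads are 22 mm wide; open, the fingers measure 114 mm over their backs; the gripper's body (76 mm by 85 mm) begins 54 mm behind the grasp point. The pads swing forward as they close: fully open they stand 13 mm farther back than shut.
Start: joints at [1.223, 0.053, 1.613, -0, 1.476, -0.119], TCP at [0.142, 0.609, 0.231] pointing down, gripper open.
Joint ranges: [-3.01, 3.01], [-1.01, 2.22], [0.06, 2.58], [-1.02, 4.17], [0.09, 2.62], [-3.14, 3.14]. Speed limits (rad/s): [2.57, 2.57, 3.14, 3.14, 3.14, 3.14].

## Interface

Orientations are given as a unit quaternion [w, x, y, z].
In Python, from plant import state, grab_frame, ticket, manip gives the robot as it stands.
- The arm moves only by the tool carry_out, never from a script. Its argument "moves" is a list that holds one entry, the list of rows, each a list of 7 numbers: the turn, a rotation vector about the tool's x, y, z each as a share of 5 degrees, from -1 to 1, then the shift along the tool's x, y, z each as a share of 0.04 m, from -1 to 1, then the gripper command: -1 is shut, 1 is fully open, values between are in proportion. A call has 1 to 8 rows; each row shifts and turns the commanded pose from where the row before left it, along the tool's axes as they then stand; what a row does not reach is not made up. A row lasts 1/12 s, in which the tool goes at most 41.7 mm and 7.16 degrees, less where a joint would pass 70% of its speed; a pose out of reach is approached as far as the arm can. A call with a number of a shift or a turn outside -1 to 1 is refused whole. A call with a gripper value outside its range is refused whole. The fingers move at their own pace and stop on an object; the grip force is fixed at half the most. Time passes only in rows, so rows that do not move let the fingers close. It gives the time, the measured TCP pose, the force and the opening at its end, in the units of the state.
- state(): the state, without advancing time (a new reading comes with each control period).
- grab_frame(name): name is "scene" or "side" or "wrist"; returns a dict with "frame" (420x560x3 uint8, red, green, blue), "z_map" (420x560 float32, m along the optical axis (not along the pixel's ray), 0 where there is no reading), "K" (3x3 intrinsics, pixels), "k1" (the pictures are not rectified: a ray, as slopes to the right and down, at radius r is drawn at 1 + k1 r^2 times it, then the intrinsics apply), "world_from_camera" (4x4, takes a point from camera to world coordinates); the wrist camera has in their place "hand_eye" (4x4, takes a point from camera to tool coordinates, whose origin is the TCP and whose axes are the tool frame's). Camera axes: x right, y down, z forward; pixel columns grow to the right and rows downward; lengths in m; the calibration is good to about 2 mm. A picture is of the moment at which its call begins: read the wrist's pose just before it.
- ticket.job_done(): hands the job in, once; it reports no verdict.
The state is a dict: "time": time; "joint_pos": joint angles; "joint_vel": joint speeds; "joint_efforts": joint torques, N m; "tool_pos": TCP position; "tool_rot": TCP orientation; "contact_force": force on the tool from outside, world axes, zero at the start; "ft_torque": the same for the moment, N m; "gripper_width": opening from 0.0 (shut) to 1.0 (fully open).
Only numpy, scipy, OpenCV 4.12 (cv2) and the standard library are available. Lean on these libraries where they do the work, as an engineer would, in place of code of your own. Each camera call takes 0.05 s, during which the arm holds its last target.

## Task

A second-hand draughts set is three men short: on the counting tray, sweep exactly three of the four loose draughtsmen along the deck into the trough, without picking them up, then shut the trough's hinged lid fully over them. The fourth man stays lying on the deck, clear of the lid, and the books, mug and bell are left alone.

Things in the scene. Friction and masses are not known exactly. Their poses are not given: they have to be found in the camera images.
- tray: Wooden counting tray, fixed, 230 (x) by 260 mm (y); origin: centre of underside; x points from the trough to the far edge, roughly away from the robot. Deck: x -65 to +115 mm, top at z 28 mm; a 6 mm wide rim stands 6 mm above it inside both sides (y +-124 to 130) and the far edge (x 109 to 115). Towards the trough the deck ends in an open edge, x = -65 mm.
- trough (a point): Centre of the trough's floor, at tray x = -87, y = 0, z = 8 mm (20 mm below the deck). The trough is 44 mm wide (tray x -109 to -65), 248 mm long along the tray's y; its near wall is 6 mm thick and as high as the deck. Axes as the tray's.
- lid (a joint): Angle of the trough's flat aluminium lid, rad: 0 = shut, level over the trough; 1.57 = upright; up to 2.1 = leaning back towards the robot. It stays where it is left; about 1 N on its free edge moves it. Hinge line along tray y at tray x = -112, z = 28 mm. 252 mm long, reaching 53 mm from the hinge, 5 mm thick; shut, it covers tray z 28 to 33 and x up to -59 mm.
- lid_edge (a point): Middle of the lid's free edge, mid-thickness, 53 mm from the hinge line.
- man1_center (a point): Draughtsman: a black plastic disc with turned rings, 34 mm across, 9 mm thick, 12 g or so, lying flat on the tray's deck; the point is its centre, half-way up. The four are alike.
- man2_center (a point): Draughtsman: a black plastic disc with turned rings, 34 mm across, 9 mm thick, 12 g or so, lying flat on the tray's deck; the point is its centre, half-way up. The four are alike.
- man3_center (a point): Draughtsman: a black plastic disc with turned rings, 34 mm across, 9 mm thick, 12 g or so, lying flat on the tray's deck; the point is its centre, half-way up. The four are alike.
- man4_center (a point): Draughtsman: a black plastic disc with turned rings, 34 mm across, 9 mm thick, 12 g or so, lying flat on the tray's deck; the point is its centre, half-way up. The four are alike.
- book: Bystander: red hardback, 130 x 200 x 32 mm, lying on the counter; origin at the centre of its underside.
- book2: Bystander: blue hardback, 120 x 180 x 24 mm, lying on the counter; origin at the centre of its underside.
- mug: Bystander: white mug, 80 mm across, 90 mm high; origin at the centre of its underside.
- bell: Bystander: brass counter bell, 84 mm across, 53 mm high; origin at the centre of its underside.
Mind the look-alikes: they are no part of the job. Leave any brown or pink look-alike of the part that bears man2_center alone.

How it is judged:
By the outcome, as a careful person would: the job done as asked, in the order asked, and still so for the second after the job is handed in, with the robot touching nothing.
It also fails if it takes over 59 s, if anything falls off the work surface, if the arm or the gripper's body presses on something with over 40 N, if the wrist force passes 120 N, or if a joint passes its speed limit or range.

## Working session

There is one attempt and no reset: what is moved stays moved. The work goes in short steps, Python scripts to look and compute and a tool call to move; the robot and the scene stay as the last step left them, time stands still between calls to the robot, and variables do not carry over. Pictures are saved under pics/ and viewed, and the job is handed in when it is done.

Besides the shell and the picture viewer there is one more tool, called after ">>>" in YAML: its name, and indented under it one key for each argument. carry_out: Moves the arm, as the interface text tells. Shift numbers are shares of 0.04 m and turn numbers shares of 5 degrees, none past 1 either way. Its arguments: {"type":"object","properties":{"moves":{"type":"array"}},"required":["moves"]}

```bash
ls; mkdir -p pics
python3 - <<'E'
from plant import state, grab_frame, manip
import cv2, numpy as np
s=state(); print(s); print(manip.grip_depth)
for n in ["scene","side","wrist"]:
    g=grab_frame(n); cv2.imwrite(f"pics/{n}0.png",g["frame"][:,:,::-1]); np.savez(f"{n}0.npz",**g)
    print(n,g["K"],g["k1"],g.get("world_from_camera",g.get("hand_eye")))
E
```

```text
pics
{'time': 0.0, 'joint_pos': array([ 1.22302463e+00,  5.33507483e-02,  1.61426605e+00,  9.70636279e-06,
        1.47598902e+00, -1.18973897e-01]), 'joint_vel': array([-0.00103048, -0.00026946, -0.00028503,  0.00032824,  0.00149687,
       -0.00075415]), 'joint_efforts': array([-9.09307764e-04, -3.93668675e+01, -3.70179713e+01, -8.69686505e-05,
        6.86953063e-03,  3.91529966e-06]), 'tool_pos': array([0.14152677, 0.60814147, 0.23008349]), 'tool_rot': array([ 5.23753140e-04,  7.83200639e-01,  6.21768242e-01, -8.59605094e-04]), 'contact_force': array([ 0.42704339, -0.94651281, -1.33577231]), 'ft_torque': array([ 0.01921971,  0.053915  , -0.06269457]), 'gripper_width': 0.9998973989004273}
0.0187
scene [[451.26923291   0.         275.35909473]
 [  0.         451.26923291 214.33883428]
 [  0.           0.           1.        ]] 0.0017207776051867969 [[ 0.24179893  0.73510442 -0.6333678   1.27602215]
 [ 0.97032481 -0.18201055  0.15919146 -0.19239972]
 [ 0.00174272 -0.65306482 -0.75730001  0.92011155]
 [ 0.          0.          0.          1.        ]]
side [[491.11075569   0.         278.04367889]
 [  0.         491.11075569 215.07570373]
 [  0.           0.           1.        ]] -0.02478221574767815 [[-0.98140049 -0.09743752  0.16540557  0.36189712]
 [-0.19151122  0.55655964 -0.80843356  1.13781484]
 [-0.01328631 -0.82507412 -0.56486828  0.82961088]
 [ 0.          0.          0.          1.        ]]
wrist [[300.80805151   0.         276.14716476]
 [  0.         300.80805151 212.64149813]
 [  0.           0.           1.        ]] -0.008197362122585133 [[ 9.99999928e-01  2.51727018e-04 -2.82556338e-04 -1.58133265e-04]
 [-1.46715773e-04  9.46164653e-01  3.23685693e-01 -8.35159341e-02]
 [ 3.48825254e-04 -3.23685629e-01  9.46164622e-01 -1.43126663e-01]
 [ 0.00000000e+00  0.00000000e+00  0.00000000e+00  1.00000000e+00]]
```

View pics/scene0.png

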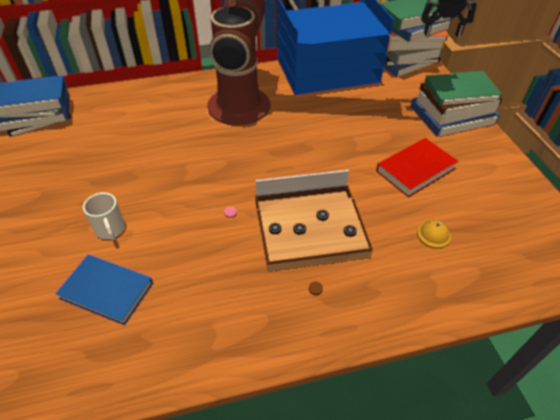

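View pics/side0.png

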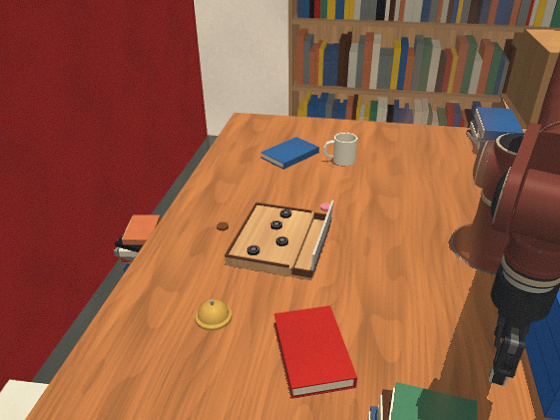

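View pics/wrist0.png

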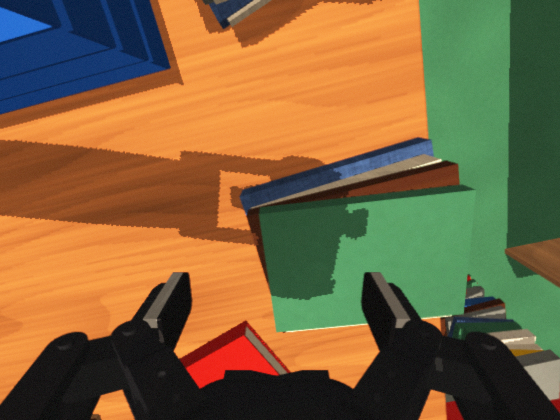

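The scene view shows the tray around (312,225) px, the lid upright on the robot's side, and four black men at (275,229), (299,229), (322,215) and (350,231). The brown and pink decoys lie off the tray. Next I measure.

```bash
cat > h.py <<'E'
import numpy as np, cv2
def load(n): return dict(np.load(n))
def undist(g,uv):
    K=g["K"];uv=np.atleast_2d(uv).astype(float)
    d=np.array([float(g["k1"]),0,0,0,0])
    return cv2.undistortPoints(uv.reshape(-1,1,2),K,d).reshape(-1,2)
def ray_plane(g,uv,z,T=None):
    T=g["world_from_camera"] if T is None else T
    n=undist(g,uv); d=np.c_[n,np.ones(len(n))]@T[:3,:3].T; o=T[:3,3]
    return o+d*((z-o[2])/d[:,2])[:,None]
def proj(g,P,T=None):
    T=g["world_from_camera"] if T is None else T
    c=(np.atleast_2d(P)-T[:3,3])@T[:3,:3]; n=c[:,:2]/c[:,2:]
    r2=(n**2).sum(1,keepdims=True); n=n*(1+float(g["k1"])*r2)
    return n@np.diag(np.diag(g["K"])[:2])+g["K"][:2,2]
def men(g,box):
    f=g["frame"].astype(int); x0,y0,x1,y1=box
    m=np.zeros(f.shape[:2],np.uint8); m[y0:y1,x0:x1]=(f[y0:y1,x0:x1].max(2)<75)*255
    return cv2.connectedComponentsWithStats(m)
E
python3 - <<'E'
from h import *
for n,box in [("scene",(262,200,362,255)),("side",(235,205,310,265))]:
    g=load(n+"0.npz"); N,l,st,c=men(g,box)
    for i in range(1,N):
        if st[i,4]>25: print(n,st[i],c[i].round(1),ray_plane(g,c[i],0.0335)[0].round(4))
    x0,y0,x1,y1=(240,160,380,275) if n=="scene" else (215,190,345,285)
    cv2.imwrite(f"pics/{n}0z.png",cv2.resize(g["frame"][y0:y1,x0:x1,::-1],None,fx=5.5,fy=5.5,interpolation=cv2.INTER_CUBIC))
E
```

```text
scene [317 211  10   9  59] [321.8 215.5] [0.5674 0.1096 0.0335]
scene [270 224  10  10  65] [274.7 229.1] [ 0.5817 -0.0196  0.0335]
scene [294 224  11  10  67] [299.  229.2] [0.5969 0.04   0.0335]
scene [345 226  10  10  64] [349.5 231.4] [0.6342 0.1611 0.0335]
side [281 210  10   8  49] [285.2 214.2] [ 0.5756 -0.0094  0.0335]
side [271 221  11   8  53] [276.3 225.2] [0.5903 0.0484 0.0335]
side [276 237  12   9  69] [281.4 241.6] [0.5624 0.1193 0.0335]
side [247 246  12   9  61] [252.8 250.6] [0.6285 0.1701 0.0335]
```

View pics/scene0z.png

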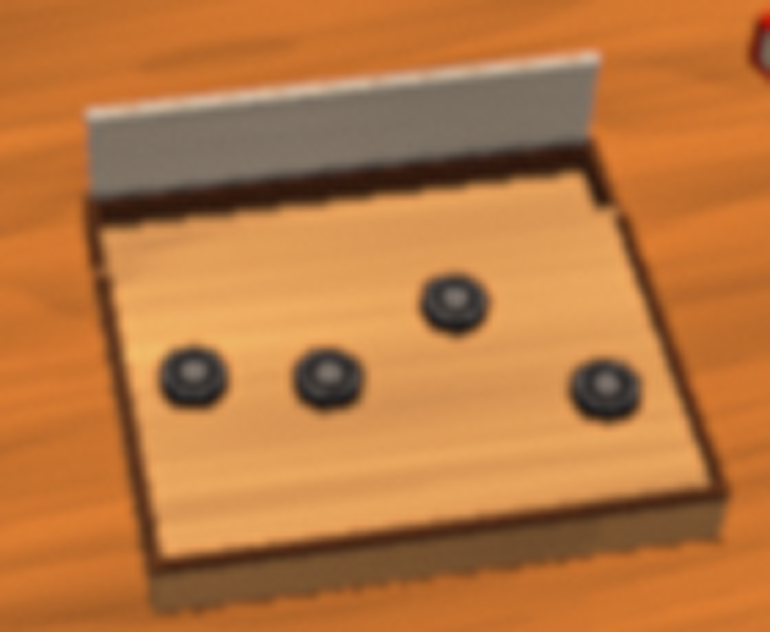

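View pics/side0z.png

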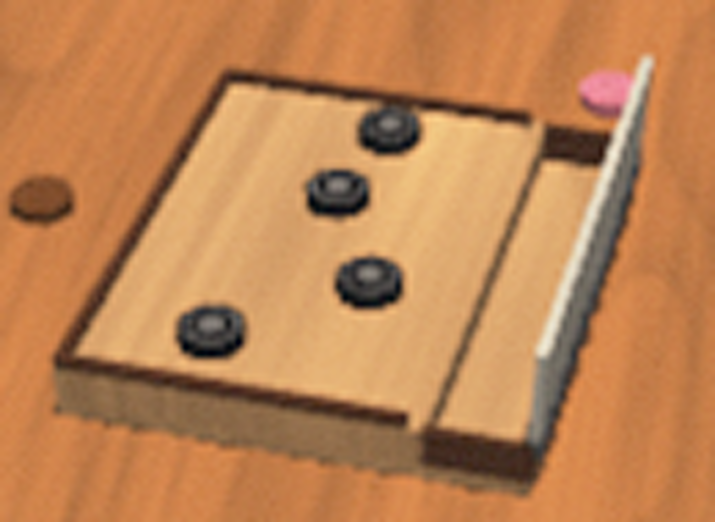

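Run:
```python
from h import *
g=load("scene0.npz")
z=lambda u,v,o:(u/5.5+o[0],v/5.5+o[1])
for dz in (0,-.005):
  print("scene far corners",ray_plane(g,[z(155,566,(240,160)),z(725,490,(240,160))],.034+dz).round(4).tolist())
  print("deck edge",ray_plane(g,[z(103,228,(240,160)),z(585,173,(240,160))],.028+dz).round(4).tolist())
  h=load("side0.npz"); o=(215,190)
  print("side far corners",ray_plane(h,[z(228,72,o),z(60,362,o)],.034+dz).round(4).tolist())
  print("deck edge",ray_plane(h,[z(543,130,o),z(432,428,o)],.028+dz).round(4).tolist())
# depth check
for n,g in(("scene",g),("side",h)):
  T=g["world_from_camera"]
  for uv in ([(330,235),(300,212),(240,240)] if n=="scene" else [(265,240),(262,225),(200,240)]):
    d=g["z_map"][uv[1],uv[0]]; r=undist(g,uv)[0]; print(n,uv,d,(T[:3,:3]@(np.array([*r,1])*d)+T[:3,3]).round(4))
def tri(a,b):
  A=[];B=[]
  M=np.zeros((3,3));v=np.zeros(3)
  for g,uv in((load("scene0.npz"),a),(h,b)):
    T=g["world_from_camera"];d=T[:3,:3]@np.array([*undist(g,uv)[0],1]);d/=np.linalg.norm(d);P=np.eye(3)-np.outer(d,d);M+=P;v+=P@T[:3,3]
  return np.linalg.solve(M,v)
for a,b in [((274.7,229.1),(285.2,214.2)),((299,229.2),(276.3,225.2)),((321.8,215.5),(281.4,241.6)),((349.5,231.4),(252.8,250.6))]: print(tri(a,b).round(4))
```

```text
scene far corners [[0.6785, -0.0595, 0.034], [0.6996, 0.1946, 0.034]]
deck edge [[0.475, -0.0371, 0.028], [0.4964, 0.2033, 0.028]]
side far corners [[0.6703, -0.0518, 0.034], [0.6912, 0.2038, 0.034]]
deck edge [[0.4962, -0.0345, 0.028], [0.5138, 0.2127, 0.028]]
scene far corners [[0.6751, -0.0587, 0.029], [0.6964, 0.1968, 0.029]]
deck edge [[0.4705, -0.0362, 0.023], [0.4921, 0.2055, 0.023]]
side far corners [[0.6722, -0.0592, 0.029], [0.6933, 0.1979, 0.029]]
deck edge [[0.497, -0.0418, 0.023], [0.5148, 0.2069, 0.023]]
scene (330, 235) 1.1364422 [0.6278 0.1126 0.0257]
scene (300, 212) 1.1872753 [0.5352 0.0606 0.0251]
scene (240, 240) 1.1597105 [ 0.568  -0.108  -0.0014]
side (265, 240) 1.3250433 [0.6091 0.1108 0.0261]
side (262, 225) 1.3822242 [0.6321 0.0446 0.0264]
side (200, 240) 1.3775631 [ 0.7979  0.105  -0.0033]
[ 0.5772 -0.0183  0.0274]
[0.5921 0.0412 0.0279]
[0.5634 0.1118 0.0279]
[0.6302 0.1634 0.0279]
```

>>> carry_out:
  moves:
    - [[0,0,0,-0.63,0.775,0,-0.5],[0,0,0,-0.63,0.775,0,-0.5],[0,0,0,-0.63,0.775,0,-0.5],[0,0,0,-0.63,0.775,0,-0.5],[0,0,0,-0.63,0.775,0,-0.5],[0,0,0,-0.63,0.775,0,-0.5],[0,0,0,-0.63,0.775,0,-0.5],[0,0,0,-0.63,0.775,0,-0.5]]

```text
time: 0.82
tool_pos: [0.3381, 0.3543, 0.2311]
tool_rot: [0.0, 0.783, 0.622, 0.0]
contact_force: [0.4, 0.4, -0.4]
gripper_width: 0.251
```

>>> carry_out:
  moves:
    - [[0,0,0,-0.63,0.775,-0.1,-0.5],[0,0,0,-0.63,0.775,-0.1,-0.5],[0,0,0,-0.63,0.775,-0.1,-0.5],[0,0,0,-0.63,0.775,-0.1,-0.5],[0,0,0,-0.63,0.775,-0.1,-0.5],[0,0,0,-0.63,0.775,0,-0.5],[0,0,-0.84,-0.63,0.775,0,-0.5],[0,0,-0.84,-0.3,0.3,0,-0.5]]

```text
time: 1.48
tool_pos: [0.5208, 0.1177, 0.251]
tool_rot: [0.001, 0.736, 0.677, -0.0]
contact_force: [-0.2, -0.0, 0.3]
gripper_width: 0.25
```

>>> carry_out:
  moves:
    - [[0,0,0,0,0,0,-0.5],[0,0,0,0,0,0,-0.5]]

```text
time: 1.65
tool_pos: [0.5189, 0.1207, 0.2508]
tool_rot: [-0.001, 0.737, 0.676, -0.0]
contact_force: [-0.7, 0.3, -0.4]
gripper_width: 0.25
```

```bash
cat >> h.py <<'E'
def wristT(g,s):
    from scipy.spatial.transform import Rotation as R
    q=s["tool_rot"]; T=np.eye(4); T[:3,:3]=R.from_quat([q[1],q[2],q[3],q[0]]).as_matrix(); T[:3,3]=s["tool_pos"]
    return T@g["hand_eye"]
def snap(tag,n="wrist"):
    from plant import state, grab_frame
    s=state(); g=grab_frame(n)
    cv2.imwrite(f"pics/{tag}.png",g["frame"][:,:,::-1])
    if n=="wrist": g["world_from_camera"]=wristT(g,s)
    np.savez(tag+".npz",**g); return s,g
E
python3 - <<'E'
from h import *
s,g=snap("w1"); print(s["tool_pos"],s["tool_rot"])
E
```

```text
[0.51889933 0.12070977 0.25077707] [-5.80369722e-04  7.36614337e-01  6.76312676e-01 -3.82675016e-04]
```

View pics/w1.png

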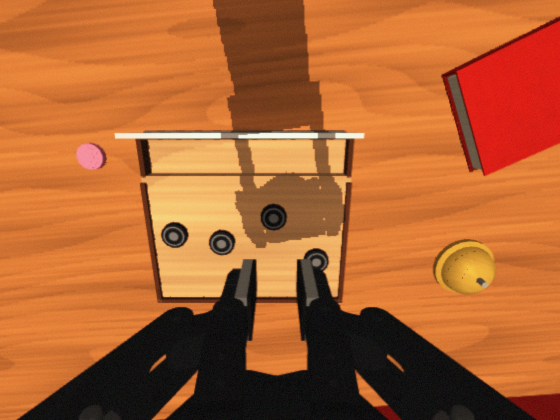

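Run:
```python
from h import *
g=load("w1.npz")
N,l,st,c=men(g,(160,195,335,275))
for i in range(1,N):
    if st[i,4]>25: print(st[i],c[i].round(1))
m=[(174.5,235),(221.5,241.5),(273.5,216.5),(316,261)]
print(ray_plane(g,m,.0325+.004).round(4).tolist())
print("deck edge",ray_plane(g,[(147,175),(349,175)],.028).round(4).tolist())
print("far outer",ray_plane(g,[(159,301),(342,301)],.034).round(4).tolist())
x0,y0,x1,y1=100,110,380,310
cv2.imwrite("pics/w1z.png",cv2.resize(g["frame"][y0:y1,x0:x1,::-1],None,fx=2.8,fy=2.8,interpolation=cv2.INTER_CUBIC))
for uv in[(190,260),(250,255),(200,155),(300,155),(60,250),(250,135),(150,135),(340,135)]:
    d=g["z_map"][uv[1],uv[0]]; r=undist(g,uv)[0]; T=g["world_from_camera"];print(uv,(T[:3,:3]@(np.array([*r,1])*d)+T[:3,3]).round(4))
```

```text
[261 204  26  26 538] [273.2 216.7]
[162 223  26  24 324] [175.1 233.8]
[210 230  25  25 151] [223.2 239.1]
[213 236  17  16 149] [220.9 243.6]
[304 249  24  15 111] [315.5 253.3]
[309 255  18  20 187] [317.4 265.2]
[250 260   6  15  78] [252.8 267.6]
[297 260   7  15  80] [299.4 267.8]
[228 269  13   6  61] [235.1 271.8]
[[0.5763, -0.0159, 0.0365], [0.5905, 0.0432, 0.0365], [0.562, 0.1135, 0.0365], [0.6293, 0.1642, 0.0365]]
deck edge [[0.4975, -0.0377, 0.028], [0.5188, 0.2107, 0.028]]
far outer [[0.6749, -0.0583, 0.034], [0.6967, 0.1983, 0.034]]
(190, 260) [ 0.6179 -0.0055  0.0279]
(250, 255) [0.6167 0.0768 0.029 ]
(200, 155) [0.4812 0.0265 0.0085]
(300, 155) [0.4922 0.1533 0.0079]
(60, 250) [ 6.000e-01 -2.015e-01 -3.000e-04]
(250, 135) [0.4571 0.0994 0.0822]
(150, 135) [ 0.4484 -0.0013  0.0818]
(340, 135) [0.465  0.1902 0.0796]
```

View pics/w1z.png

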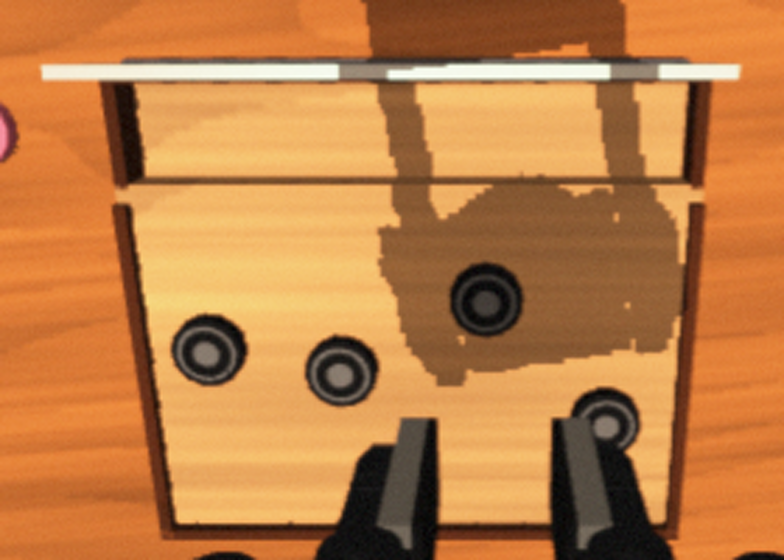

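Run:
```python
from h import *
g=load("w1.npz"); H=g["hand_eye"]
v,u=np.mgrid[255:330:1,225:335:1]; uv=np.c_[u.ravel(),v.ravel()]
d=g["z_map"][uv[:,1],uv[:,0]]; r=undist(g,uv); P=(np.c_[r,np.ones(len(r))]*d[:,None])@H[:3,:3].T+H[:3,3]
k=(d>0.02)&(d<.2); P=P[k]; uv=uv[k]
print(len(P)); o=np.argsort(-P[:,2])
for i in o[:400:25]: print(uv[i],P[i].round(4))
for lo,hi in((-.08,0),(0,.08)):
    q=P[(P[:,0]>lo)&(P[:,0]<hi)&(P[:,2]>-.012)]; print(q.min(0).round(4),q.max(0).round(4))
print(proj(g,[[ .0105,-.011,0],[.0105,-.011,-.003]],H),)
```

```text
4211
[297 260] [ 0.0107 -0.0093 -0.0026]
[297 273] [ 0.0107 -0.0025 -0.0041]
[248 259] [-0.0146 -0.0112 -0.005 ]
[298 259] [ 0.0109 -0.0116 -0.0057]
[298 260] [ 0.0109 -0.0114 -0.0066]
[297 282] [ 0.0106  0.001  -0.0071]
[297 289] [ 0.0107  0.0049 -0.0076]
[249 262] [-0.0139 -0.0111 -0.008 ]
[303 262] [ 0.0133 -0.0113 -0.0085]
[256 297] [-0.0107  0.0089 -0.009 ]
[246 263] [-0.0152 -0.0113 -0.0095]
[303 265] [ 0.0132 -0.0104 -0.0099]
[319 271] [ 0.0212 -0.0073 -0.0103]
[298 267] [ 0.0106 -0.0097 -0.0107]
[234 273] [-0.0212 -0.0066 -0.0111]
[237 273] [-0.0197 -0.0068 -0.0115]
[-0.0241 -0.0117 -0.0119] [-0.0106  0.0111 -0.003 ]
[ 0.0106 -0.0118 -0.012 ] [ 0.0237  0.0105 -0.0026]
[[296.41355988 254.87883841]
 [296.78080698 257.51719948]]
```

>>> carry_out:
  moves:
    - [[0,0,0,-0.09,0.7,0.7,-0.5],[0,0,0,0,0.7,0.7,-0.5],[0,0,0,0,0.7,0.7,-0.5],[0,0,0,0,0,0.8,-0.5],[0,0,0,0,0,0.8,-0.5],[0,0,0,0,0,0.8,-0.5],[0,0,0,0,0,0.75,-0.5],[0,0,0,0,0,0,-0.5]]

```text
time: 2.37
tool_pos: [0.5959, 0.1122, 0.0337]
tool_rot: [-0.004, 0.735, 0.678, -0.005]
contact_force: [-2.0, 0.1, -1.1]
gripper_width: 0.25
```

Run:
```python
from h import *
s,g=snap("w2"); print(s["tool_pos"],s["tool_rot"])
d=s["tool_pos"][:2]-[.572,.080]; print("tray",d@[.9963,-.0858],d@[.0858,.9963])
snap("s2","side")
f=g=load("s2.npz")["frame"][170:290,200:350,::-1]; cv2.imwrite("pics/s2z.png",cv2.resize(f,None,fx=5,fy=5))
```

```text
[0.59587717 0.11217223 0.03373638] [-0.00441265  0.73508031  0.67794556 -0.00522253]
tray 0.021028449729192652 0.03410185308593905
```

View pics/w2.png

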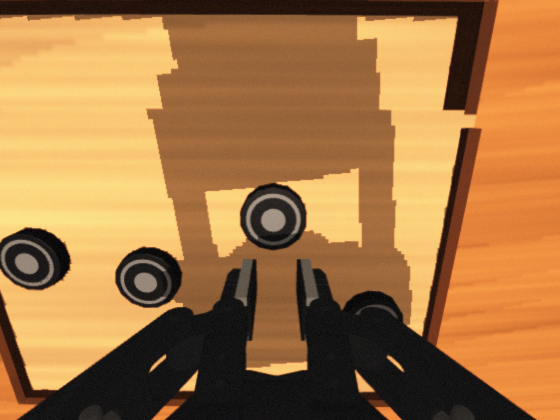

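View pics/s2z.png

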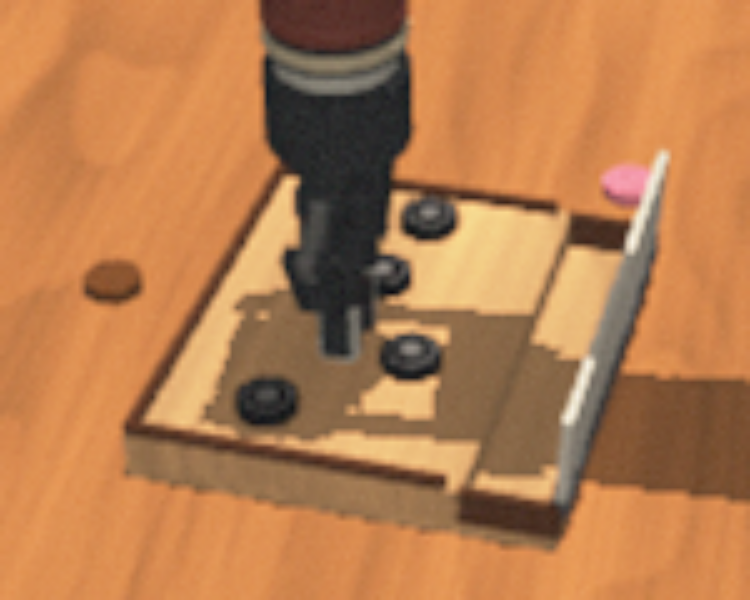

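>>> carry_out:
  moves:
    - [[0,0,0,0,0,0,-0.5],[0,0,0,0,0,0,-0.5]]

```text
time: 2.63
tool_pos: [0.6044, 0.1116, 0.0447]
tool_rot: [0.002, 0.735, 0.678, 0.002]
contact_force: [0.3, -0.5, 0.0]
gripper_width: 0.251
```

>>> carry_out:
  moves:
    - [[0,0,0,-0.04,0,0.15,-0.5],[0,0,0,0,0,0.15,-0.5],[0,0,0,0,0,0.1,-0.5],[0,0,0,0,0,0.05,-0.5],[0,0,0,0,0,0,-0.5],[0,0,0,0,0,0,-0.5]]

```text
time: 3.13
tool_pos: [0.6031, 0.1092, 0.028]
tool_rot: [-0.0, 0.736, 0.677, -0.0]
contact_force: [-11.2, -2.4, 24.6]
gripper_width: 0.248
```

>>> carry_out:
  moves:
    - [[0,0,0,0,0,-0.1,-0.5],[0,0,0,0,0,0,-0.5],[0,0,0,0,0,0,-0.5]]

```text
time: 3.38
tool_pos: [0.6029, 0.1092, 0.0281]
tool_rot: [0.001, 0.736, 0.677, 0.001]
contact_force: [-1.5, 0.2, 5.5]
gripper_width: 0.251
```

>>> carry_out:
  moves:
    - [[0,0,0,0,0,-0.09,-0.5],[0,0,0,0,0,0,-0.5],[0,0,0,0,0,0,-0.5]]

```text
time: 3.63
tool_pos: [0.6018, 0.1092, 0.0303]
tool_rot: [-0.0, 0.736, 0.677, -0.0]
contact_force: [-0.5, -0.3, 0.1]
gripper_width: 0.249
```

>>> carry_out:
  moves:
    - [[0,0,0,0,-0.2,0,-0.5],[0,0,0,0,-0.2,0,-0.5],[0,0,0,0,-0.2,0,-0.5],[0,0,0,0,-0.2,0,-0.5],[0,0,0,0,-0.2,0,-0.5],[0,0,0,0,-0.2,0,-0.5],[0,0,0,0,-0.2,0,-0.5],[0,0,0,0,-0.2,0,-0.5]]

```text
time: 4.3
tool_pos: [0.5375, 0.1146, 0.031]
tool_rot: [0.0, 0.736, 0.677, 0.0]
contact_force: [-0.4, 0.2, -0.1]
gripper_width: 0.247
```

>>> carry_out:
  moves:
    - [[0,0,0,0,-0.2,0,-0.5],[0,0,0,0,-0.2,0,-0.5],[0,0,0,0,-0.2,0,-0.5],[0,0,0,0,0,0,-0.5],[0,0,0,0,0,0,-0.5]]

```text
time: 4.72
tool_pos: [0.5141, 0.1166, 0.0309]
tool_rot: [0.0, 0.736, 0.678, 0.0]
contact_force: [0.4, 0.6, 0.4]
gripper_width: 0.249
```

```bash
cat >> h.py <<'E'
def tp(s):
    d=s["tool_pos"][:2]-np.array([.572,.080]); return np.array([d@[.9963,-.0858],d@[.0858,.9963],s["tool_pos"][2]]).round(4)
E
python3 - <<'E'
from h import *
s,g=snap("w3"); print(tp(s))
snap("s3","side")
f=load("s3.npz")["frame"][170:290,200:350,::-1]; a=cv2.resize(f,None,fx=3.5,fy=3.5)
b=load("w3.npz")["frame"][:,:,::-1]
cv2.imwrite("pics/c3.png",np.hstack([a[:400],cv2.resize(b,(280,210))[:, :].copy() if 0 else cv2.copyMakeBorder(cv2.resize(b,(270,203)),0,197,0,0,cv2.BORDER_CONSTANT)]))
E
```

```text
[-0.0608  0.0315  0.0309]
```

View pics/c3.png

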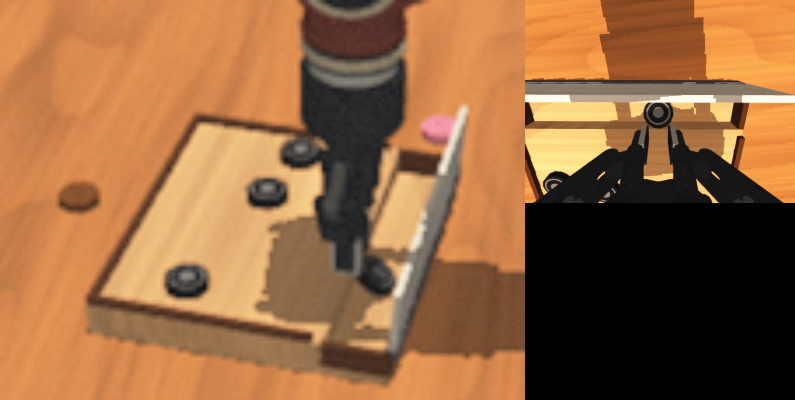

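>>> carry_out:
  moves:
    - [[0,0,0,0,-0.08,0,-0.5],[0,0,0,0,0,0,-0.5],[0,0,0,0,0,-0.4,-0.5],[0,0,0,0,0.3,-0.6,-0.5],[0,0,0,0,0.5,-0.4,-0.5],[0,0,0,0,0.5,0,-0.5],[0,0,0,0,0,0,-0.5],[0,0,0,0,0,0,-0.5]]

```text
time: 5.48
tool_pos: [0.5637, 0.1123, 0.0871]
tool_rot: [0.0, 0.736, 0.677, 0.0]
contact_force: [0.1, -0.6, -0.6]
gripper_width: 0.255
```

```bash
cat >> h.py <<'E'
def both(tag):
    s,g=snap("w"+tag); snap("s"+tag,"side"); print(tp(s))
    f=load("s"+tag+".npz")["frame"][170:290,200:350,::-1]; a=cv2.resize(f,(450,360))
    b=cv2.resize(g["frame"][:,:,::-1],(450,338)); b=cv2.copyMakeBorder(b,0,22,0,0,cv2.BORDER_CONSTANT)
    cv2.imwrite(f"pics/c{tag}.png",np.hstack([a,b])[:,:][:, :900] if 0 else cv2.resize(np.hstack([a,b]),(800,320)))
E
python3 -c "
from h import *
both('4')"
```

```text
[-0.011   0.0315  0.0871]
```

View pics/c4.png

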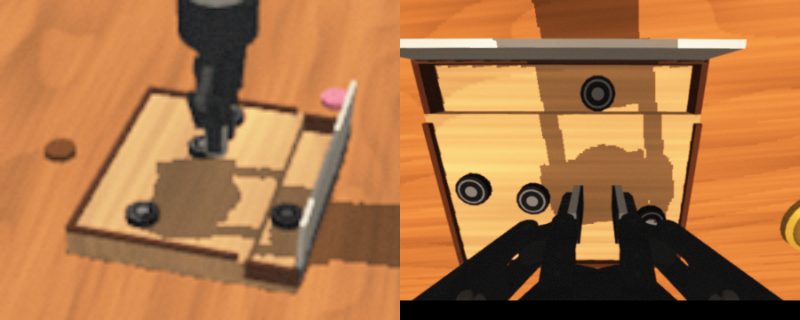

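>>> carry_out:
  moves:
    - [[0,0,0,-0.55,0.59,0,-0.5],[0,0,0,-0.55,0.59,0,-0.5],[0,0,0,-0.45,0.45,0,-0.5],[0,0,0,-0.115,0.145,0,-0.5],[0,0,0,0,0,0.4,-0.5],[0,0,0,0,0,0.3,-0.5],[0,0,0,0,0,0.2,-0.5],[0,0,0,0,0,0,-0.5]]

```text
time: 6.25
tool_pos: [0.6251, 0.0411, 0.0472]
tool_rot: [-0.002, 0.735, 0.678, -0.002]
contact_force: [-0.6, -0.0, 0.6]
gripper_width: 0.25
```

>>> carry_out:
  moves:
    - [[0,0,0,0,0,0,-0.5],[0,0,0,0,0,0,-0.5]]

```text
time: 6.42
tool_pos: [0.6282, 0.0408, 0.0512]
tool_rot: [0.0, 0.735, 0.678, 0.0]
contact_force: [0.2, -0.0, 0.2]
gripper_width: 0.251
```

```bash
python3 -c "
from h import *
both('5')"
```

```text
[ 0.0594 -0.0342  0.0512]
```

View pics/c5.png

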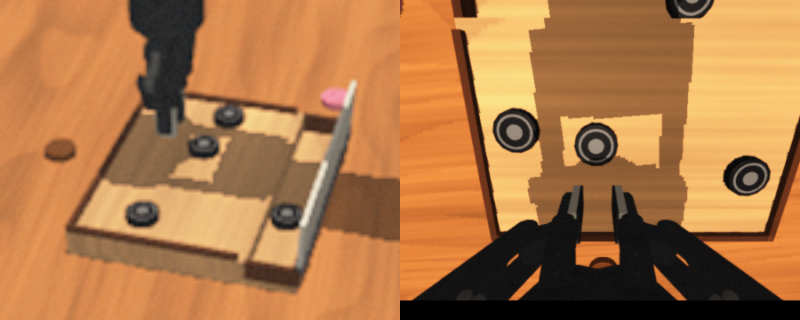

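>>> carry_out:
  moves:
    - [[0,0,0,0,0,0.2,-0.5],[0,0,0,0,0,0.15,-0.5],[0,0,0,0,0,0.1,-0.5],[0,0,0,0,0,0.05,-0.5],[0,0,0,0,0,0,-0.5],[0,0,0,0,0,0,-0.5]]

```text
time: 7.02
tool_pos: [0.6282, 0.0403, 0.0305]
tool_rot: [-0.0, 0.736, 0.677, -0.0]
contact_force: [0.1, 0.3, 0.0]
gripper_width: 0.248
```

>>> carry_out:
  moves:
    - [[0,0,0,0,-0.2,0,-0.5],[0,0,0,0,-0.22,0,-0.5],[0,0,0,0,-0.22,0,-0.5],[0,0,0,0,-0.22,0,-0.5],[0,0,0,0,-0.22,0,-0.5],[0,0,0,0,-0.22,0,-0.5],[0,0,0,0,-0.22,0,-0.5],[0,0,0,0,-0.22,0,-0.5]]

```text
time: 7.68
tool_pos: [0.558, 0.0461, 0.0309]
tool_rot: [0.0, 0.736, 0.677, 0.0]
contact_force: [0.5, 0.3, -0.5]
gripper_width: 0.253
```

>>> carry_out:
  moves:
    - [[0,0,0,0,-0.25,0,-0.5],[0,0,0,0,-0.25,0,-0.5],[0,0,0,0,-0.25,0,-0.5],[0,0,0,0,-0.25,0,-0.5],[0,0,0,0,-0.2,0,-0.5],[0,0,0,0,-0.15,0,-0.5],[0,0,0,0,0,0,-0.5],[0,0,0,0,0,0,-0.5]]

```text
time: 8.35
tool_pos: [0.5051, 0.0505, 0.031]
tool_rot: [0.0, 0.736, 0.677, 0.0]
contact_force: [0.0, -1.0, 0.4]
gripper_width: 0.249
```

>>> carry_out:
  moves:
    - [[0,0,0,0,0,-0.4,-0.5],[0,0,0,0,0.3,-0.6,-0.5],[0,0,0,0,0.6,-0.4,-0.5],[0,0,0,-0.3,0.6,0,-0.65],[0,0,0,-0.3,0.4,0,-0.65],[0,0,0,-0.3,0,0,-0.65],[0,0,0,0,0,0,-0.65],[0,0,0,0,0,0,-0.65]]

```text
time: 9.02
tool_pos: [0.5771, 0.0081, 0.0861]
tool_rot: [-0.001, 0.736, 0.677, -0.0]
contact_force: [-0.2, -0.2, 0.1]
gripper_width: 0.171
```

```bash
python3 -c "
from h import *
both('6')"
```

```text
[ 0.0113 -0.0712  0.0861]
```

View pics/c6.png

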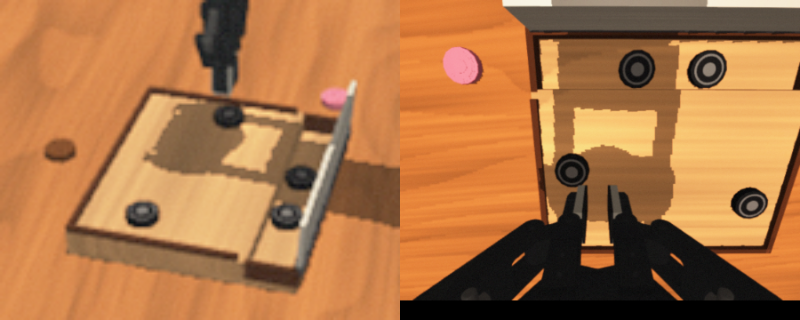

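Run:
```python
from h import *
g=load("w6.npz"); N,l,st,c=men(g,(225,170,260,270))
# centre of grey hub
P=ray_plane(g,[(241.5,224.5)],.0365)[0]; print(tp({"tool_pos":P}))
print([ (st[i].tolist(),c[i].round(1)) for i in range(1,N) if st[i,4]>30])
x=g["frame"][170:270,190:290,::-1]; cv2.imwrite("pics/w6z.png",cv2.resize(x,None,fx=5,fy=5))
# rim inner at that y
```

```text
[ 0.0022 -0.0952  0.0365]
[([225, 215, 35, 47, 1467], array([241.7, 237.7]))]
```

View pics/w6z.png

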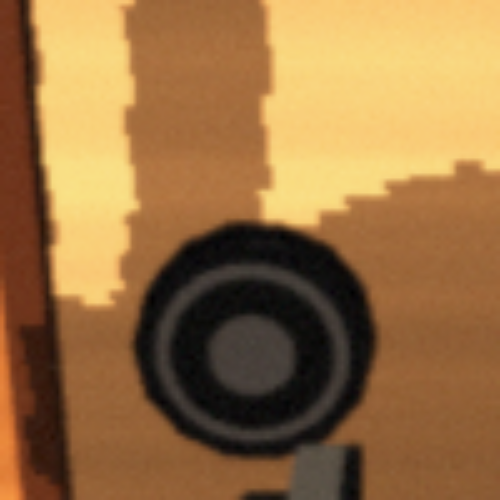

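>>> carry_out:
  moves:
    - [[0,0,0,0,0.4,0,-0.65],[0,0,0,-0.2,0.4,0,-0.65],[0,0,0,-0.25,0.22,0,-0.65],[0,0,0,-0.12,0,0.2,-0.65],[0,0,0,0,0,0.3,-0.65],[0,0,0,0,0,0.25,-0.65],[0,0,0,0,0,0.14,-0.65],[0,0,0,0,0,0,-0.65]]

```text
time: 9.78
tool_pos: [0.6141, -0.0171, 0.048]
tool_rot: [-0.002, 0.735, 0.678, -0.002]
contact_force: [0.1, -0.3, 0.0]
gripper_width: 0.177
```

>>> carry_out:
  moves:
    - [[0,0,0,0,0,0,-0.65],[0,0,0,0,0,0,-0.65]]

```text
time: 9.95
tool_pos: [0.6168, -0.0175, 0.0514]
tool_rot: [0.0, 0.735, 0.678, 0.0]
contact_force: [0.5, -0.1, -0.4]
gripper_width: 0.176
```

```bash
python3 -c "
from h import *
both('7')"
```

```text
[ 0.0529 -0.0933  0.0514]
```

View pics/w7.png

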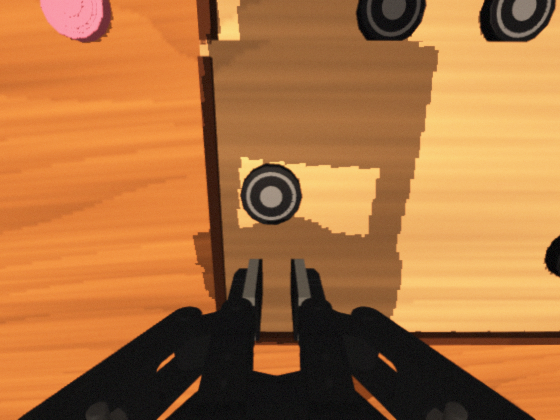

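>>> carry_out:
  moves:
    - [[0,0,0,-0.04,0,0.2,-0.65],[0,0,0,0,0,0.15,-0.65],[0,0,0,0,0,0.1,-0.65],[0,0,0,0,0,0.05,-0.65],[0,0,0,0,0,0,-0.65],[0,0,0,0,0,0,-0.65]]

```text
time: 10.55
tool_pos: [0.6165, -0.0193, 0.031]
tool_rot: [-0.0, 0.736, 0.677, -0.0]
contact_force: [-0.7, -0.1, -0.7]
gripper_width: 0.177
```

>>> carry_out:
  moves:
    - [[0,0,0,0,-0.15,0,-0.65],[0,0,0,0,-0.2,0,-0.65],[0,0,0,0,-0.2,0,-0.65],[0,0,0,0,-0.2,0,-0.65],[0,0,0,0,-0.2,0,-0.65],[0,0,0,0,-0.2,0,-0.65],[0,0,0,0,-0.2,0,-0.65],[0,0,0,0,-0.2,0,-0.65]]

```text
time: 11.22
tool_pos: [0.554, -0.0142, 0.0314]
tool_rot: [0.0, 0.736, 0.677, 0.0]
contact_force: [0.8, -0.5, 0.2]
gripper_width: 0.174
```

>>> carry_out:
  moves:
    - [[0,0,0,0,-0.25,0,-0.65],[0,0,0,0,-0.25,0,-0.65],[0,0,0,0,-0.25,0,-0.65],[0,0,0,0,-0.25,0,-0.65],[0,0,0,0,-0.22,0,-0.65],[0,0,0,0,-0.15,0,-0.65],[0,0,0,0,0,0,-0.65],[0,0,0,0,0,0,-0.65]]

```text
time: 11.88
tool_pos: [0.5002, -0.0098, 0.0314]
tool_rot: [0.0, 0.736, 0.677, 0.0]
contact_force: [0.8, 0.3, 0.9]
gripper_width: 0.177
```

>>> carry_out:
  moves:
    - [[0,0,0,0,0,-0.4,-0.65],[0,0,0,0,0.3,-0.8,-0.65],[0,0,0,0.5,0.6,-0.6,-1],[0,0,0,0.8,0.6,-0.6,-1],[0,0,0,0.8,0,-0.6,-1],[0,0,0,0.2,0,0,-1],[0,0,0,0,0,0,-1],[0,0,0,0,0,0,-1]]

```text
time: 12.55
tool_pos: [0.5643, 0.0738, 0.1478]
tool_rot: [-0.0, 0.735, 0.678, -0.001]
contact_force: [-0.3, -0.2, -0.8]
gripper_width: 0.0
```

```bash
python3 -c "
from h import *
both('8')"
```

```text
[-0.0071 -0.0069  0.1478]
```

View pics/w8.png

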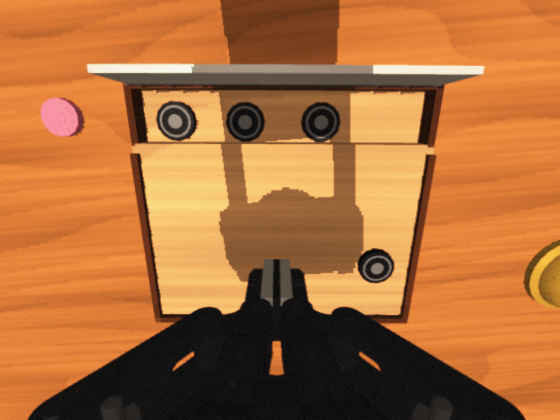

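View pics/c8.png

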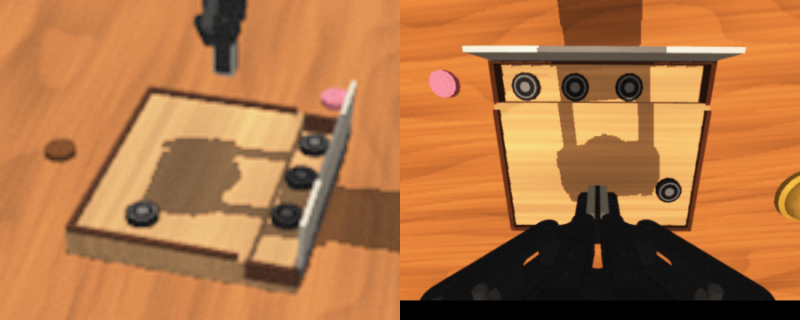

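All three men lie flat in the trough and the fourth is still on the deck. Next I go over and behind the lid.

>>> carry_out:
  moves:
    - [[0,0,0,0,-0.6,0,-1],[0,0,0,0,-0.8,0,-1],[0,0,0,0,-0.8,0,-1],[0,0,0,0,-0.8,0,-1],[0,0,0,0,-0.6,0,-1],[0,0,0,0,-0.3,0,-1],[0,0,0,0,0,0,-1],[0,0,0,0,0,0,-1]]

```text
time: 13.32
tool_pos: [0.4086, 0.0859, 0.1477]
tool_rot: [-0.0, 0.736, 0.677, -0.0]
contact_force: [-0.1, -0.3, 0.4]
gripper_width: -0.002
```

>>> carry_out:
  moves:
    - [[0,0,0,0,0,0.4,-1],[0,0,0,0,0,0.6,-1],[0,0,0,0,0,0.5,-1],[0,0,0,0,0,0.4,-1],[0,0,0,0,0,0.17,-1],[0,0,0,0,0,0,-1],[0,0,0,0,0,0,-1]]

```text
time: 13.9
tool_pos: [0.4098, 0.0863, 0.066]
tool_rot: [-0.0, 0.736, 0.677, -0.0]
contact_force: [0.8, 0.1, 1.0]
gripper_width: -0.0
```

```bash
python3 -c "
from h import *
both('9')"
```

```text
[-0.1622 -0.0076  0.066 ]
```

View pics/c9.png

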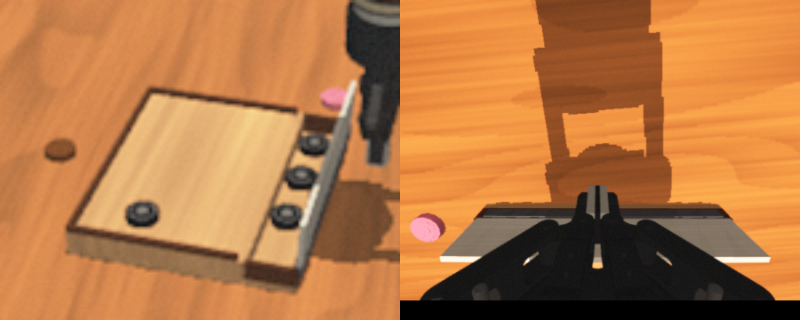

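>>> carry_out:
  moves:
    - [[0,0,0,0,0.25,0,-1],[0,0,0,0,0.25,0,-1],[0,0,0,0,0.25,0,-1],[0,0,0,0,0.25,0,-1],[0,0,0,0,0.25,0,-1],[0,0,0,0,0.25,0,-1],[0,0,0,0,0.25,0,-1],[0,0,0,0,0.2,0,-1]]

```text
time: 14.67
tool_pos: [0.4887, 0.0802, 0.0674]
tool_rot: [0.001, 0.736, 0.677, 0.001]
contact_force: [-0.1, 0.7, 1.5]
gripper_width: -0.006
```

>>> carry_out:
  moves:
    - [[0,0,0,0,0.1,0,-1],[0,0,0,0,0,0,-1]]

```text
time: 14.83
tool_pos: [0.4926, 0.0798, 0.067]
tool_rot: [0.001, 0.736, 0.677, 0.001]
contact_force: [2.0, -0.8, 1.8]
gripper_width: -0.003
```

```bash
python3 -c "
from h import *
both('10')"
```

```text
[-0.0791 -0.007   0.067 ]
```

View pics/c10.png

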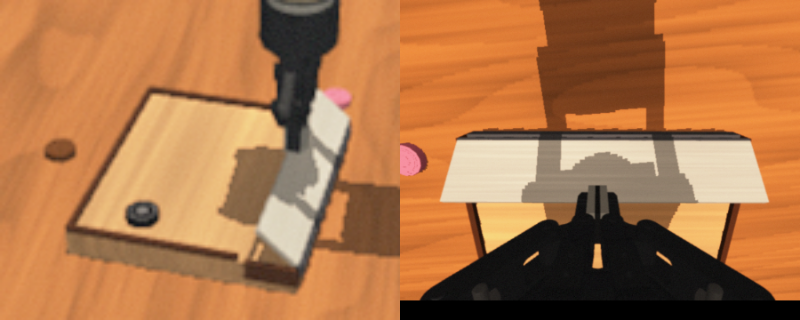

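>>> carry_out:
  moves:
    - [[0,0,0,0,0.1,0.12,-1],[0,0,0,0,0.05,0.12,-1],[0,0,0,0,0.05,0.12,-1],[0,0,0,0,0,0.12,-1],[0,0,0,0,0,0.12,-1],[0,0,0,0,0,0.12,-1],[0,0,0,0,0,0.1,-1],[0,0,0,0,0,0,-1]]

```text
time: 15.6
tool_pos: [0.4989, 0.0793, 0.0331]
tool_rot: [-0.0, 0.736, 0.677, -0.0]
contact_force: [0.2, 0.6, 0.1]
gripper_width: -0.003
```

>>> carry_out:
  moves:
    - [[0,0,0,0,0,0.05,-1],[0,0,0,0,0,0,-1],[0,0,0,0,0,0,-1]]

```text
time: 15.85
tool_pos: [0.4991, 0.0793, 0.0329]
tool_rot: [-0.0, 0.735, 0.678, -0.001]
contact_force: [-7.4, -0.9, 14.6]
gripper_width: 0.001
```

Firm stop at 14.6 N with the tip at lid-top height. Next I retreat straight up and look.

>>> carry_out:
  moves:
    - [[0,0,0,0,0,-0.1,-1],[0,0,0,0,0,-0.4,-1],[0,0,0,0,0,-0.8,-1],[0,0,0,0,0,-0.8,-1],[0,0,0,0,0,-0.8,-1],[0,0,0,0,0,-0.4,-1],[0,0,0,0,0,0,-1],[0,0,0,0,0,0,-1]]

```text
time: 16.52
tool_pos: [0.4994, 0.0793, 0.1636]
tool_rot: [0.001, 0.736, 0.677, 0.001]
contact_force: [-0.1, 0.2, -0.2]
gripper_width: -0.004
```

Run:
```python
from h import *
both('11'); g=load("w11.npz"); h=load("s11.npz")
O=np.array([.572,.08,0]);ex=np.array([.9963,-.0858,0]);ey=np.array([.0858,.9963,0])
for g in (g,h):
  T=g["world_from_camera"]
  for ty in(-.11,-.05,.05,.11):
   for tx in(-.105,-.085,-.065):
    uv=proj(g,O+tx*ex+ty*ey+[0,0,.033])[0].round().astype(int)
    if not(0<=uv[0]<560 and 0<=uv[1]<420): continue
    d=g["z_map"][uv[1],uv[0]];r=undist(g,uv)[0]
    p=T[:3,:3]@(np.array([*r,1])*d)+T[:3,3]; print(ty,tx,uv,p[2].round(4),end="; ")
   print()
```

```text
[-0.0723 -0.007   0.1636]
-0.11 -0.105 [164 168] 0.0331; -0.11 -0.085 [167 189] 0.0345; -0.11 -0.065 [169 209] 0.0345; 
-0.05 -0.105 [229 168] 0.0336; -0.05 -0.085 [230 189] 0.034; -0.05 -0.065 [231 209] 0.0339; 
0.05 -0.105 [339 168] 0.0338; 0.05 -0.085 [337 190] 0.0344; 0.05 -0.065 [336 210] 0.0329; 
0.11 -0.105 [404 169] 0.0331; 0.11 -0.085 [401 190] 0.0331; 0.11 -0.065 [398 210] 0.0348; 
-0.11 -0.105 [326 216] 0.0321; -0.11 -0.085 [320 215] 0.031; -0.11 -0.065 [313 214] 0.0318; 
-0.05 -0.105 [322 228] 0.0281; -0.05 -0.085 [315 227] 0.0306; -0.05 -0.065 [308 226] 0.0277; 
0.05 -0.105 [314 250] 0.036; 0.05 -0.085 [307 249] 0.0295; 0.05 -0.065 [299 247] 0.0312; 
0.11 -0.105 [309 264] 0.0311; 0.11 -0.085 [301 263] 0.031; 0.11 -0.065 [294 262] 0.0321;
```

View pics/c11.png

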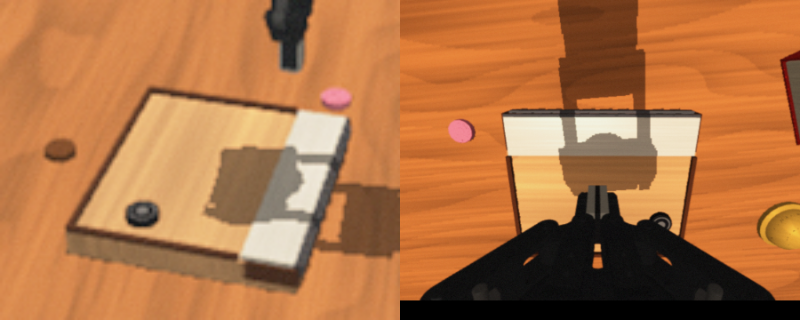

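The lid's top reads level at about 33–34 mm across its width, so it is shut. The fourth man is on the deck and the robot is clear of everything.

```bash
python3 -c "
from plant import ticket
print(ticket.job_done())"
```

```text
the job is handed in; nothing more can be done
None
```

I swept three draughtsmen along the deck into the trough with partly open fingers, without lifting any. I then swung the lid over from behind, pressed it shut and handed the job in at about 17 s; no verdict was reported.

- **Men:** before I closed the lid, the pictures showed three men lying flat in the trough. The fourth was still on the deck, well clear of the lid.
- **Lid:** pressing it met a firm stop at about 15 N, with the fingertips at 33 mm, the height of the shut lid. Wrist-camera depth then read the lid top level at 33–35 mm at all 12 sample points. The side camera was noisier, at 28–36 mm.
- **Bystanders:** the arm went nowhere near the books, mug, bell or the two look-alikes. I did not re-measure them at the end.
- **Disagreements:**
  - The scene and side views differed by about 1 cm on the men, so I used the wrist camera's positions.
  - The fingertips reached about 5 mm lower than I had estimated from the depth image. They pressed on the deck once with about 27 N before I raised them.

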